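# Stow the square jar and lower the bin's lid

### The job

Put the square glass jar away in the empty rear compartment of the white bin: reach in under the half-open lid and set the jar down upright on the compartment floor, without dropping it, and let go of it while the lid is still open. Then lower the lid gently, without slamming, until it is fully closed. Leave the round jar and the metal bookend where they stand.

Things in the scene. Friction and masses are not known exactly. Their poses are not given: they have to be found in the camera images.
- bin: White plastic bin fixed to the counter, 200 (x) x 170 (y) x 65 mm high, walls and floor 4 mm. Origin: centre of its underside; z up, +x towards its hinge side (to the robot's left). A 4 mm divider, 30 mm high, runs along y at x = 0; the front part (x < 0) holds three purple markers fixed along y (tops at 23 mm), the rear one (x 2 to 96 mm, y -81 to 81 mm) is empty.
- rear_floor (a point): Centre of the rear compartment's floor, on its upper surface, 4 mm above the counter; axes as the bin's.
- lid_hinge (a point): Middle of the hinge line, on the bin's far (+x) rim, 65 mm above the counter; fixed to the bin, axes as the bin's. The lid turns about its y axis.
- lid (a joint): Lid angle, rad: 0 closed, grows opening, stop at 1.3. At angle a the lid runs from the hinge along (-cos a, 0, sin a) in the bin's axes, so when open it leans over the rear compartment. A stiff hinge (0.4 N m) holds it where left. The lid is a 200 x 170 mm cover, 38 mm deep: top plate 4 mm, 3 mm skirts on four sides reaching down to the bin's rim; closed, its top is 103 mm above the counter.
- lid_lip (a point): Middle of the upper (outer) face of the lid's flat lip, which sticks out from the lower edge of its front skirt: 36 mm long, 80 wide, 4 thick. Moves with the lid: x runs along the lid towards the hinge, z out of its top; lies 218 mm from the hinge along the lid, 4 mm above its lower edge. The front skirt's outer face is 18 mm from here towards the hinge and rises 34 mm from the lip.
- square_jar: Glass jar with 50 x 50 mm square body 58 mm high and a round aluminium twist lid 44 mm across, 17 mm high, on top; 75 mm high in all, about 0.25 kg. Origin: centre of its underside; z up, x and y square to its faces.
- round_jar: Bystander: round glass jar, 54 mm across, body 58 mm high, same 44 mm aluminium twist lid, 75 mm high. Origin: centre of its underside, z up.
- bookend: Bystander: L-shaped steel bookend, base 90 (x) x 80 (y) x 3 mm, upright plate 110 mm high at its +x end. Origin: centre of its underside.
Mind the look-alikes: they are no part of the job. What is shaped like the square_jar but brown or pink is not meant.

How it is judged:
By the outcome, as a careful person would: the job done as asked, in the order asked, and still so for the second after the job is handed in, with the robot touching nothing.
It also fails if it takes over 61 s, if anything falls off the work surface, if the arm or the gripper's body presses on something with over 40 N, if the wrist force passes 120 N, or if a joint passes its speed limit or range.

### The arm

A 6-joint arm with a two-finger parallel gripper is mounted at the origin on the work surface. World frame = base frame: x ahead of the robot, y to its left, z up, the work surface at z = 0. Lengths are in mm, angles in rad, forces in N, time in s.
With the tool pointing down it reaches from about 350 to 875 mm from the base axis. Payload 4.2 kg.
Tool frame: the origin (TCP) lies at the very end of the fingers, on their centre line; the grasp point (between the pads) lies 19 mm behind it; z points along the fingers, y is the line along which they close (so a half turn about z gives the same grasp; the last joint's range is limited). The gripper opens to 85 mm and grips with 20 to 120 N. Pads are 22 mm wide; open, the fingers measure 114 mm over their backs; the gripper's body (76 mm by 85 mm) begins 54 mm behind the grasp point. The pads swing forward as they close: fully open they stand 13 mm farther back than shut.
Start: joints at [1.384, 0.385, 0.008, 0, -1.194, -0.259], TCP at [269.454, 563.909, 231.312] pointing down, gripper open.
Joint ranges: [-3.14, 3.14], [-1.21, 2.06], [-1.07, 1.41], [-3.16, 2.05], [-2.99, -0.16], [-3.1, 3.1]. Speed limits (rad/s): [2.79, 2.79, 3.14, 3.14, 3.14, 3.14].

### API

Orientations are given as a unit quaternion [x, y, z, w].
In Python, from rig import robot gives the robot as it stands.
- The arm moves only by the tool step_arm, never from a script. Its argument "motion" is one flat list of numbers, 7 for each row, row after row: the shift along the tool's x, y, z in mm, then the turn, a rotation vector about the tool's x, y, z in rad, then the finger opening in mm, from 0 to 85.4. In form: [dx, dy, dz, ax, ay, az, hand, dx, dy, dz, ax, ay, az, hand, ...]. A call has exactly 5 rows; each row shifts and turns the commanded pose from where the row before left it, along the tool's axes as they then stand; what a row does not reach is not made up. A row lasts 1/10 s, in which the tool goes at most 50 mm and 8.59 degrees, less where a joint would pass 70% of its speed; a pose out of reach is approached as far as the arm can. A call is refused whole if a number of a shift passes 50 or a number of a turn 0.15, either way. A call with a gripper value outside its range is refused whole. The fingers move at their own pace and stop on an object; "grip_force" is the grip in N (left out, the last holds). Time passes only in rows, so rows that do not move let the fingers close, or fill a call up. It gives the time, the measured TCP pose, the force, the opening and the grip force at its end, in the units of the state.
- robot.state(): the state, without advancing time (a new reading comes with each control period).
- robot.grab_frame(name): name is "scene" or "top"; returns (picture, depth): 480x640x3 uint8, blue, green, red; 480x640 float32, mm along the optical axis (not along the pixel's ray), 0 where there is no reading.
- robot.get_calibration(name): a dict with "intrinsics" (3x3 intrinsics, pixels), "rvec" (rotation vector, rad) and "tvec" (3), from world to camera coordinates, as OpenCV has them. Camera axes: x right, y down, z forward; pixel columns grow to the right and rows downward; lengths in mm; the calibration is good to about 2 mm. A picture is of the moment at which its call begins. get_calibration takes no time and is no camera call.
- robot.hand_in(): hands the job in; it is judged then, once.
The state is a dict: "time_s": time; "qpos": joint angles; "dq": joint speeds; "tau": joint torques, N m; "tcp_pos": TCP position; "tcp_rot": TCP orientation; "ft_force": force on the tool from outside, world axes, zero at the start; "moment": the same for the moment, N m; "opening": opening from 0.0 (shut) to 1.0 (fully open); "finger_force": force on a finger pad.
Only numpy, scipy, OpenCV 4.12 (cv2) and the standard library are available. Lean on these libraries where they do the work, as an engineer would, in place of code of your own. Each camera call takes 0.05 s, during which the arm holds its last target. There are 200 camera calls.

## Working session

There is one attempt and no reset: what is moved stays moved. The work goes in short steps, Python scripts to look and compute and a tool call to move; the robot and the scene stay as the last step left them, time stands still between calls to the robot, and variables do not carry over. Pictures are saved under pics/ and viewed, at most 10 in all, crops included, and the job is handed in when it is done.

Besides the shell and the picture viewer there is one more tool, called after "Call:" by a JSON object that holds its "method" and its "body". step_arm: Moves the arm, as the interface text tells. Its arguments: {"type":"object","properties":{"motion":{"type":"array"},"grip_force":{"type":"number"}},"required":["motion"]}

```bash
mkdir -p pics
cat > h.py <<'E'
import numpy as np, cv2
from rig import robot
def grab(n):
    im,d=robot.grab_frame(n); c=robot.get_calibration(n)
    K=np.array(c["intrinsics"],float); R=cv2.Rodrigues(np.array(c["rvec"],float))[0]; t=np.array(c["tvec"],float).ravel()
    v,u=np.mgrid[0:480,0:640]
    P=np.stack([(u-K[0,2])/K[0,0]*d,(v-K[1,2])/K[1,1]*d,d],-1)
    W=(P-t)@R
    W[d<=0]=np.nan
    return im,d,W
E
python3 - <<'E'
from h import *
for n in("scene","top"):
    im,d,W=grab(n); cv2.imwrite(f"pics/{n}0.png",im); np.save(f"{n}0.npy",W)
    print(n,robot.get_calibration(n))
print(robot.state())
E
```

```text
scene {'intrinsics': array([[482.58113904,   0.        , 321.96123423],
       [  0.        , 482.58113904, 242.70673761],
       [  0.        ,   0.        ,   1.        ]]), 'rvec': array([ 2.03749367,  1.06675126, -0.51599267]), 'tvec': array([-315.91108302, -185.92921421, 1351.78196786])}
top {'intrinsics': array([[474.56966046,   0.        , 321.63335272],
       [  0.        , 474.56966046, 244.2506977 ],
       [  0.        ,   0.        ,   1.        ]]), 'rvec': array([ 2.20100389, -2.15460172,  0.170079  ]), 'tvec': array([  5.7028589 , 478.31925975, 900.39601175])}
{'time_s': 0.1, 'qpos': array([ 1.38363401e+00,  3.85525645e-01,  6.75912662e-03, -4.23484245e-04,
       -1.19401017e+00, -2.58604055e-01]), 'dq': array([ 0.0002831 , -0.00303682,  0.00439861,  0.00200394,  0.00110395,
       -0.00038776]), 'tau': array([-4.46862150e-04, -3.93321276e+01,  1.88927042e+01,  4.19783145e+00,
       -2.60055291e-03,  5.85259883e-06]), 'tcp_pos': array([269.22870252, 563.46177594, 230.30360832]), 'tcp_rot': array([ 9.75246434e-01, -2.21118462e-01, -1.61323369e-04,  9.96579653e-04]), 'ft_force': array([0.09074206, 0.64853521, 0.48245107]), 'moment': array([-0.0252382 ,  0.00471107, -0.02288501]), 'finger_force': 0.0, 'opening': 1.0001258354100986}
```

View pics/scene0.png

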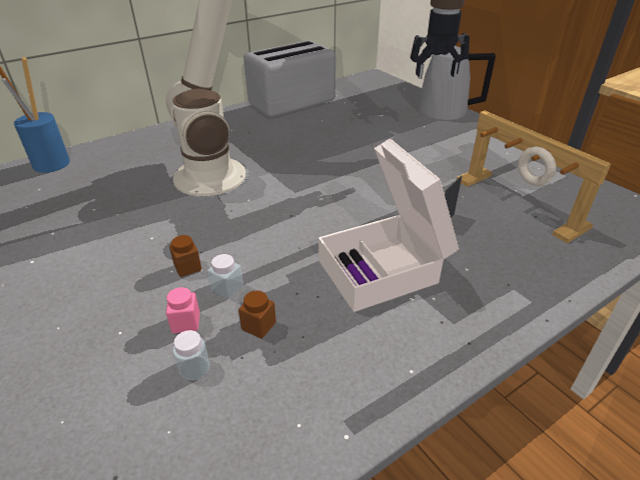

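View pics/top0.png

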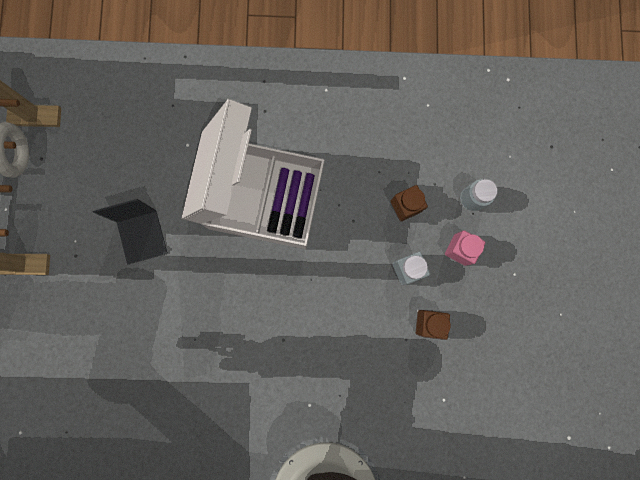

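The scene shows clear jars at about (224,275) and (190,355), and the top view shows them at (412,267) and (480,193). Brown lookalikes are at top (409,202) and (433,324), and a pink one at (466,248). The bin is at top (255,190), with its lid half open to the left. The bookend is at top (135,230). I'll confirm which clear jar is square in an enlarged crop.

Run:
```python
from h import *
t=cv2.imread("pics/top0.png"); s=cv2.imread("pics/scene0.png")
f=lambda i,u,v,r=32:cv2.resize(i[v-r:v+r,u-r:u+r],(300,300),interpolation=cv2.INTER_CUBIC)
cv2.imwrite("pics/crop1.png",np.vstack([np.hstack([f(t,412,267),f(t,480,193)]),np.hstack([f(s,224,275),f(s,190,355)])]))
W=np.load("top0.npy")
S=np.load("scene0.npy")
for n,u,v in(("near",415,267),("far",486,190)):
    print(n,W[v-2:v+3,u-2:u+3].reshape(-1,3).mean(0))
# rim
V=W[90:255,175:335]; c=t[90:255,175:335]
m=(V[...,2]>59)&(V[...,2]<71)&(c.min(-1)>110)
yy,xx=np.nonzero(m); print(m.sum())
for nm,u,v in(("rimA",322,161),("rimB",305,243),("lidTL",231,101),("lidBL",185,216),("lip1",248,132),("lip2",237,182),("mid",205,160),("sk",225,160),("divtop",270,180),("floor",245,195),("counter",360,200)):
    print(nm,np.round(np.nanmedian(W[v-1:v+2,u-1:u+2].reshape(-1,3),0),1), np.round(W[v,u],1))
```

```text
near [ 433.8860318  -156.69235488   76.34334703]
far [ 583.88251245 -293.8299279    76.15014808]
598
rimA [634.2  19.6  65.9] [634.2  19.6  65.9]
rimB [475.2  48.5  65.7] [475.1  48.5  66.6]
lidTL [663.7 164.9 263.1] [663.7 164.9 261.8]
lidBL [509.9 258.5 122.7] [509.7 257.6 129.5]
lip1 [608.6 134.9 283.9] [608.6 134.9 283.3]
lip2 [535.2 149.6 281.2] [534.7 148.1 281.3]
mid [590.  212.9 199.3] [590.  212.9 199. ]
sk [573.2 170.4 258.5] [572.7 170.1 260.5]
divtop [607.  121.6  15.4] [607.  121.6  15.4]
floor [576.9 171.5   6.5] [577.4 171.7   4.4]
counter [574.1 -61.7   0.9] [574.1 -61.7   1.5]
```

View pics/crop1.png

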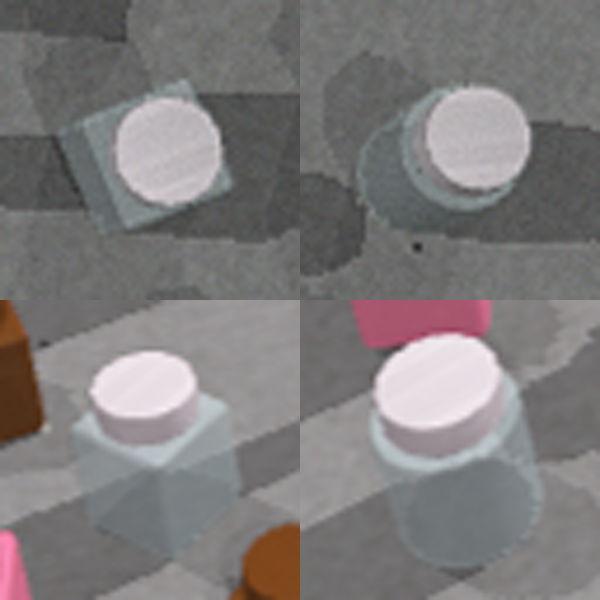

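The clear square jar is the near one: top (415,267), scene (224,275). Its shoulder has square corners, while the far jar at (486,190) is clearly round. Next I'll fit the jar, bin and lid poses.

Run:
```python
from h import *
from scipy.optimize import least_squares
t=cv2.imread("pics/top0.png"); W=np.load("top0.npy"); s=cv2.imread("pics/scene0.png"); S=np.load("scene0.npy")
# jar: lid top centre, shoulder corners by ray at z=58
c=robot.get_calibration("top");K=c["intrinsics"];R=cv2.Rodrigues(c["rvec"])[0];T=c["tvec"].ravel()
def ray(u,v,z):
    d=R.T@np.linalg.inv(K)@[u,v,1]; o=-R.T@T; return (o+d*(z-o[2])/d[2])[:2]
cs=np.array([ray(380+x/4.6875,235+y/4.6875,58) for x,y in((190,82),(232,187),(127,228),(84,120))])
print("corners",cs.round(1),"c",cs.mean(0))
ed=np.diff(np.vstack([cs,cs[:1]]),axis=0); an=np.mod(np.arctan2(ed[:,1],ed[:,0]),np.pi/2);print(an,np.linalg.norm(ed,axis=1))
def topc(W,im,box,z0=70,z1=82):
    a,b,e,f=box;P=W[b:f,a:e].reshape(-1,3);P=P[(P[:,2]>z0)&(P[:,2]<z1)]
    return ((np.nanpercentile(P,1,0)+np.nanpercentile(P,99,0))/2).round(1),len(P)
print("sq lid",topc(W,t,(392,245,440,292)),topc(S,s,(205,250,245,305)))
for n,b in(("pink",(440,225,492,272)),("brown1",(385,180,432,226)),("brown2",(412,304,456,346)),("round",(460,172,505,215))): print(n,topc(W,t,b))
# bin yaw from rim points
m=(W[...,2]>60)&(W[...,2]<70)&(t.min(-1)>120); m[:, :190]=0;m[:,335:]=0;m[:140]=0;m[255:]=0
P=W[m]; u0=np.array([.179,.984]);
def loc(p,q): # q=cx,cy,yaw
    d=p[:,:2]-q[:2];c_,s_=np.cos(q[2]),np.sin(q[2]); return np.c_[d@[c_,s_],d@[-s_,c_]]
def res(q):
    L=loc(P,q);return np.minimum.reduce([abs(L[:,0]+98),abs(L[:,1]-83),abs(L[:,1]+83)])
r=least_squares(res,[572,130,1.39],loss="soft_l1",f_scale=2);q=r.x;print("bin",q.round(3),len(P),np.median(res(q)))
# lid top plate plane from top cam
for nm,Wx,im,box in(("top",W,t,(185,105,240,220)),("scene",S,s,(375,140,460,260))):
    a,b,e,f=box;Q=Wx[b:f,a:e].reshape(-1,3);Q=Q[(Q[:,2]>90)]
    L=np.c_[loc(Q,q),Q[:,2]]; L=L[(abs(L[:,1])<75)]
    best=None
    for ang in np.arange(.6,1.31,.005):
        n=(L[:,0]-100)*np.sin(ang)+(L[:,2]-65)*np.cos(ang)
        for h in((38,) if nm=="top" else (34,0)):
            k=(abs(n-h)<2).sum()
            if best is None or k>best[0]:best=(k,ang,h)
    ang=best[1];along=-(L[:,0]-100)*np.cos(ang)+(L[:,2]-65)*np.sin(ang)
    print(nm,best,len(L),"along",np.percentile(along,[1,50,99]).round(0))
    if nm=="top":
        k=(L[:,2]>200); n=(L[:,0]-100)*np.sin(ang)+(L[:,2]-65)*np.cos(ang); print("maxz",L[:,2].max(),L[L[:,2].argmax()])
```

```text
corners [[ 463.2 -171.8]
 [ 420.9 -188.7]
 [ 403.5 -145.8]
 [ 446.7 -128.4]] c [ 433.55976616 -158.67155344]
[0.37992861 0.3861387  0.38324535 0.3626547 ] [45.53671795 46.22168676 46.62517795 46.3823583 ]
sq lid (array([ 434. , -157.3,   75.3]), 436) (array([ 488.2, -158.5,   74.2]), 301)
pink (array([ 476. , -264.5,   75.6]), 423)
brown1 (array([ 563.1, -153.8,   75.1]), 419)
brown2 (array([ 327.4, -199. ,   75.5]), 450)
round (array([ 583.1, -292.6,   75.4]), 408)
bin [572.201 130.084   1.389] 559 1.0020401317123202
top (np.int64(1691), np.float64(1.1650000000000005), 38) 3840 along [ 18. 200. 230.]
maxz 287.3925648410362 [  9.53767534  29.50262751 287.39256484]
scene (np.int64(533), np.float64(1.1700000000000004), 34) 1574 along [ -8. 200. 237.]
```

Call:
{"method": "step_arm", "body": {"motion": [8,10,0,0,0,0,85,20,25,0,0,0,0,85,24,31,0,0,0,0,85,26,33,0,0,0,0,85,26,33,0,0,0,0,85]}}

```text
time_s: 0.6
tcp_pos: [306.4, 397.4, 231.0]
tcp_rot: [0.975, -0.221, -0.0, 0.0]
ft_force: [0.5, 0.8, -0.4]
opening: 0.997
finger_force: 0.0
```

Call:
{"method": "step_arm", "body": {"motion": [26,33,0,0,0,0,85,26,33,0,0,0,0,85,26,33,0,0,0,0,85,26,33,0,0,0,0,85,26,33,0,0,0,0,85]}}

```text
time_s: 1.1
tcp_pos: [352.0, 192.4, 231.3]
tcp_rot: [0.975, -0.221, 0.0, -0.0]
ft_force: [0.7, -0.6, -0.2]
opening: 0.994
finger_force: 0.0
```

Call:
{"method": "step_arm", "body": {"motion": [26,33,0,0,0,0.1,85,26,33,0,0,0,0,85,26,33,0,0,0,0,85,26,33,0,0,0,0,85,26,33,0,0,0,0,85]}}

```text
time_s: 1.6
tcp_pos: [381.0, -14.9, 231.4]
tcp_rot: [0.963, -0.269, 0.0, -0.0]
ft_force: [0.4, 0.3, 1.2]
opening: 0.994
finger_force: 0.0
```

Call:
{"method": "step_arm", "body": {"motion": [0,0,0,0,0,0.12,85,0,0,0,0,0,0.13,85,0,0,0,0,0,0.13,85,0,0,0,0,0,0.13,85,0,0,0,0,0,0.13,85]}}

```text
time_s: 2.1
tcp_pos: [381.1, -13.5, 231.1]
tcp_rot: [0.828, -0.561, -0.0, 0.0]
ft_force: [0.7, 0.9, -0.5]
opening: 0.996
finger_force: 0.0
```

Call:
{"method": "step_arm", "body": {"motion": [0,0,0,0,-0.1,0,85,0,0,0,0,-0.1,0,85,0,0,0,0,-0.1,0,85,0,0,0,0,-0.1,0,85,0,0,0,0,-0.1,0,85]}}

```text
time_s: 2.6
tcp_pos: [381.7, -13.0, 231.8]
tcp_rot: [0.803, -0.541, -0.206, -0.14]
ft_force: [-0.1, 0.1, -0.9]
opening: 0.996
finger_force: 0.0
```

```bash
cat >> h.py <<'E'
from scipy.spatial.transform import Rotation as Ro
def tgt(yaw,th):  # approach yaw, tilt from vertical
    h=np.array([np.cos(yaw),np.sin(yaw),0]); z=np.sin(th)*h-np.cos(th)*np.array([0,0,1]); y=np.cross([0,0,1],h)*-1
    y=np.array([np.cos(yaw+np.pi/2),np.sin(yaw+np.pi/2),0]); x=np.cross(y,z); return Ro.from_matrix(np.c_[x,y,z])
def delta(p,R):
    s=robot.state(); r=Ro.from_quat(s["tcp_rot"])
    print("t",round(s["time_s"],2),"tcp",s["tcp_pos"].round(1),"shift",r.inv().apply(np.array(p)-s["tcp_pos"]).round(1),"turn",(r.inv()*R).as_rotvec().round(3))
    print("q",s["qpos"].round(2),"f",s["ft_force"].round(1)); return s
E
python3 - <<'E'
from h import *
delta([430.6,-149.5,120],tgt(1.95,.5))
E
```

```text
t 2.6 tcp [381.7 -13.  231.8] shift [180.9   6.1  28. ] turn [0.001 0.004 0.006]
q [-0.01  0.13 -0.26 -0.47 -1.41  0.53] f [-0.1  0.1 -0.9]
```

Call:
{"method": "step_arm", "body": {"motion": [10,0,2,0,0,0,85,22,1,3,0,0,0,85,22,1,3,0,0,0,85,22,1,3,0,0,0,85,22,1,3,0,0,0,85]}}

```text
time_s: 3.1
tcp_pos: [407.5, -88.5, 171.3]
tcp_rot: [0.804, -0.541, -0.205, -0.137]
ft_force: [0.1, 0.4, -0.3]
opening: 0.995
finger_force: 0.0
```

Call:
{"method": "step_arm", "body": {"motion": [22,1,4,0,0,0,85,22,1,4,0,0,0,85,22,0,4,0,0,0,85,17,0,2,0,0,0,85,0,0,0,0,0,0,85]}}

```text
time_s: 3.6
tcp_pos: [430.6, -150.5, 118.4]
tcp_rot: [0.803, -0.542, -0.206, -0.137]
ft_force: [-0.2, 0.3, 0.6]
opening: 0.997
finger_force: 0.0
```

Run:
```python
from h import *
delta([430.6,-149.5,21.3],tgt(1.95,.5))
im,d,W=grab("scene"); cv2.imwrite("pics/s1.png",cv2.resize(im[180:400,100:320],(600,600)))
```

```text
t 3.6 tcp [ 430.6 -150.5  118.4] shift [45.8 -0.7 85.7] turn [0.005 0.    0.003]
q [-0.26  0.43 -0.19 -0.41 -1.3   0.83] f [-0.2  0.3  0.6]
```

View pics/s1.png

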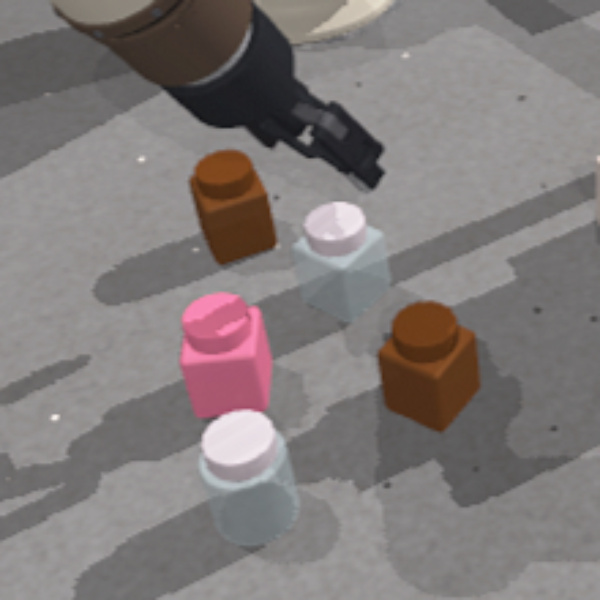

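The crop shows the open gripper above the clear square jar at (340,260), with the pink (225,355) and brown (235,205) jars clear of it. Descending.

Call:
{"method": "step_arm", "body": {"motion": [5,0,9,0,0,0,85,6,0,11,0,0,0,85,6,0,11,0,0,0,85,6,0,11,0,0,0,85,5,0,10,0,0,0,85]}}

```text
time_s: 4.15
tcp_pos: [430.7, -149.2, 59.6]
tcp_rot: [0.803, -0.541, -0.206, -0.138]
ft_force: [0.5, -0.2, 0.3]
opening: 0.991
finger_force: 0.0
```

Call:
{"method": "step_arm", "body": {"motion": [5,0,9,0,0,0,85,5,0,9,0,0,0,85,5,0,9,0,0,0,85,3,0,7,0,0,0,85,0,0,0,0,0,0,85]}}

```text
time_s: 4.65
tcp_pos: [430.2, -148.7, 21.4]
tcp_rot: [0.803, -0.542, -0.206, -0.138]
ft_force: [-0.2, 0.0, -0.9]
opening: 0.997
finger_force: 0.0
```

Run:
```python
from h import *
delta([430.6,-149.5,21.3],tgt(1.95,.5))
for n in("scene","top"):
    im,d,W=grab(n); cv2.imwrite(f"pics/{n}2.png",im)
a=cv2.imread("pics/scene2.png")[200:380,140:320]; b=cv2.imread("pics/top2.png")[190:310,370:490]
cv2.imwrite("pics/m2.png",np.hstack([cv2.resize(a,(400,400)),cv2.resize(b,(400,400))]))
```

```text
t 4.65 tcp [ 430.2 -148.7   21.4] shift [ 0.8 -0.1 -0.4] turn [0.004 0.002 0.004]
q [-0.26  0.57 -0.25 -0.44 -1.11  0.92] f [-0.2  0.  -0.9]
```

View pics/m2.png

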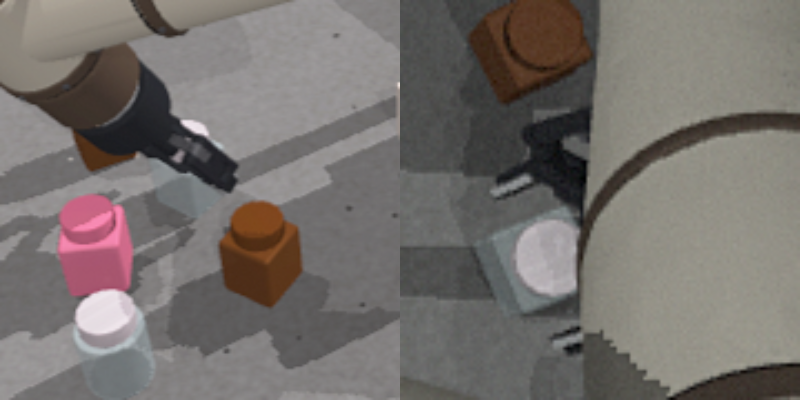

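The fingers straddle the square jar on both sides (right panel, pads at (515,185) and (565,340)). Closing.

Call:
{"method": "step_arm", "body": {"motion": [0,0,0,0,0,0,45,0,0,0,0,0,0,45,0,0,0,0,0,0,45,0,0,0,0,0,0,45,0,0,0,0,0,0,45], "grip_force": 60}}

```text
time_s: 5.25
tcp_pos: [431.5, -149.3, 23.1]
tcp_rot: [0.804, -0.541, -0.204, -0.138]
ft_force: [1.7, -0.9, 5.1]
opening: 0.577
finger_force: 62.4
```

Call:
{"method": "step_arm", "body": {"motion": [0,0,0,0,0,0,40,0,0,0,0,0,0,40,0,0,0,0,0,0,40,0,0,0,0,0,0,40,0,0,0,0,0,0,40]}}

```text
time_s: 5.75
tcp_pos: [431.5, -149.3, 23.1]
tcp_rot: [0.804, -0.541, -0.205, -0.138]
ft_force: [1.1, -1.9, 5.6]
opening: 0.574
finger_force: 62.5
```

```bash
cat >> h.py <<'E'
B=np.array([572.2,130.1]); BY=1.389
def binw(x,y,z): c,s=np.cos(BY),np.sin(BY); return np.array([B[0]+c*x-s*y,B[1]+s*x+c*y,z])
def tcpfor(x,y,z): return binw(x+9,y-.9,z+23.1)
E
python3 - <<'E'
from h import *
R=tgt(BY,.5)
delta([431.5,-149.3,145],R)
A=tcpfor(-20,0,115);print(A, R.inv().apply(A-[431.5,-149.3,145]))
print("A-B",R.inv().apply(tcpfor(38,0,38)-A),"B-C",R.inv().apply(tcpfor(40,0,5)-tcpfor(38,0,38)))
E
```

```text
t 5.75 tcp [ 431.5 -149.3   23.1] shift [-5.83e+01 -1.00e-01 -1.07e+02] turn [ 0.271 -0.001  0.498]
q [-0.26  0.56 -0.25 -0.44 -1.11  0.92] f [ 1.1 -1.9  5.6]
[571.09640599 119.11855746 138.1       ] [-250.51842442  -88.76676896  144.72134711]
A-B [-1.39840221e+01  2.77489632e-15  9.53805385e+01] B-C [1.40658777e+01 3.28544435e-14 2.99190756e+01]
```

Call:
{"method": "step_arm", "body": {"motion": [-1,0,-2,0,0,0,40,-3,0,-5,0,0,0,40,-6,0,-11,0,0,0,40,-6,0,-12,0,0,0,40,-7,0,-13,0,0,0,40]}}

```text
time_s: 6.25
tcp_pos: [431.0, -149.4, 72.5]
tcp_rot: [0.804, -0.541, -0.205, -0.138]
ft_force: [0.2, -0.1, -2.6]
opening: 0.579
finger_force: 62.1
```

Call:
{"method": "step_arm", "body": {"motion": [-7,0,-13,0,0,0,40,-7,0,-13,0,0,0,40,-7,0,-13,0,0,0,40,-7,0,-13,0,0,0,40,-7,0,-12,0,0,0,40]}}

```text
time_s: 6.75
tcp_pos: [431.0, -149.4, 145.5]
tcp_rot: [0.804, -0.541, -0.205, -0.138]
ft_force: [-0.7, 0.2, -2.8]
opening: 0.579
finger_force: 62.1
```

Call:
{"method": "step_arm", "body": {"motion": [0,0,0,0.04,0,0.075,40,0,0,0,0.04,0,0.075,40,0,0,0,0.04,0,0.075,40,0,0,0,0.04,0,0.075,40,0,0,0,0.04,0,0.075,40]}}

```text
time_s: 7.25
tcp_pos: [430.8, -149.4, 144.7]
tcp_rot: [-0.67, 0.7, 0.173, 0.177]
ft_force: [0.4, -1.0, -2.2]
opening: 0.579
finger_force: 62.2
```

Call:
{"method": "step_arm", "body": {"motion": [0,0,0,0.04,0,0.075,40,0,0,0,0.031,0,0.05,40,0,0,0,0,0,0,40,0,0,0,0,0,0,40,0,0,0,0,0,0,40]}}

```text
time_s: 7.75
tcp_pos: [431.2, -149.4, 144.3]
tcp_rot: [-0.62, 0.745, 0.158, 0.189]
ft_force: [0.2, -0.0, -2.0]
opening: 0.576
finger_force: 62.3
```

Run:
```python
from h import *
delta(tcpfor(-20,0,115),tgt(BY,.5))
```

```text
t 7.75 tcp [ 431.2 -149.4  144.3] shift [-251.3  -88.8  143.7] turn [ 0.001 -0.002 -0.001]
q [-0.34  0.3  -0.26 -0.54 -1.16  0.42] f [ 0.2 -0.  -2. ]
```

Call:
{"method": "step_arm", "body": {"motion": [-10,-4,6,0,0,0,40,-17,-6,10,0,0,0,40,-22,-8,13,0,0,0,40,-22,-8,13,0,0,0,40,-22,-8,13,0,0,0,40]}}

```text
time_s: 8.25
tcp_pos: [484.8, -47.7, 140.1]
tcp_rot: [-0.62, 0.745, 0.159, 0.189]
ft_force: [0.3, -0.3, -2.0]
opening: 0.572
finger_force: 62.3
```

Call:
{"method": "step_arm", "body": {"motion": [-22,-8,13,0,0,0,40,-22,-8,13,0,0,0,40,-22,-8,13,0,0,0,40,-22,-8,13,0,0,0,40,-22,-8,12,0,0,0,40]}}

```text
time_s: 8.75
tcp_pos: [546.9, 70.4, 136.2]
tcp_rot: [-0.62, 0.745, 0.159, 0.189]
ft_force: [-0.8, 0.3, -2.6]
opening: 0.578
finger_force: 62.3
```

Call:
{"method": "step_arm", "body": {"motion": [-22,-8,11,0,0,0,40,-16,-5,8,0,0,0,40,-10,-2,5,0,0,0,40,0,0,0,0,0,0,40,0,0,0,0,0,0,40]}}

```text
time_s: 9.25
tcp_pos: [570.7, 118.3, 138.1]
tcp_rot: [-0.62, 0.745, 0.159, 0.189]
ft_force: [-0.7, -0.1, -1.6]
opening: 0.579
finger_force: 62.2
```

Run:
```python
from h import *
delta(tcpfor(38,0,38),tgt(BY,.5))
for n in("scene","top"):
    im,d,W=grab(n); cv2.imwrite(f"pics/{n}3.png",im)
a=cv2.imread("pics/scene3.png")[80:320,270:510]; b=cv2.imread("pics/top3.png")[80:320,160:400]
cv2.imwrite("pics/m3.png",np.hstack([cv2.resize(a,(400,400)),cv2.resize(b,(400,400))]))
```

```text
t 9.25 tcp [570.7 118.3 138.1] shift [-15.   -0.4  95.7] turn [ 0.002 -0.002 -0.002]
q [ 0.21  0.38 -0.15 -0.58 -0.94 -0.07] f [-0.7 -0.1 -1.6]
```

View pics/m3.png

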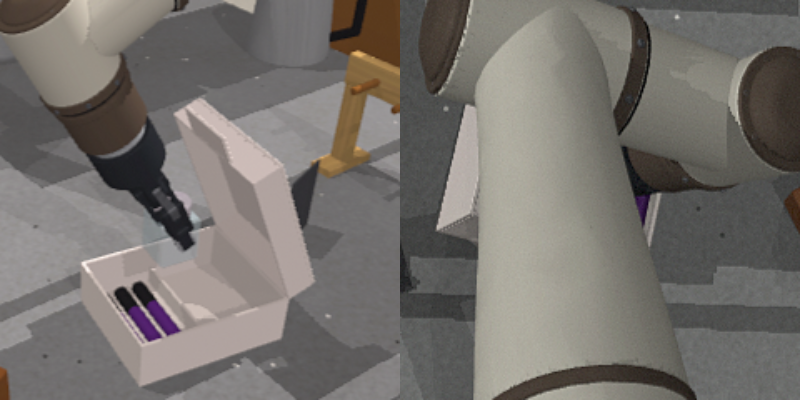

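The jar is held upright over the divider (left panel, about (170,230)), clear of the lid. I'll check how high the arm link stands above the lid before going in.

Run:
```python
from h import *
for n in("top","scene"):
    im,d,W=grab(n)
    L=W.reshape(-1,3);D=L[:,:2]-B;c,s=np.cos(BY),np.sin(BY);x=D@[c,s];y=D@[-s,c];z=L[:,2]
    for y0 in range(-120,200,40):
        r=[]
        for x0 in range(-140,100,30):
            k=(x>x0)&(x<x0+30)&(y>y0)&(y<y0+40)&(z>(300 if n=="top" else 130));r.append((int(z[k].min()),int(z[k].max())) if k.sum()>3 else 0)
        print(n,y0,r)
```

```text
top -120 [0, 0, 0, 0, 0, 0, 0, 0]
top -80 [0, 0, 0, 0, 0, 0, 0, 0]
top -40 [(433, 471), (449, 494), (464, 505), (482, 521), (495, 537), (503, 539), (499, 517), 0]
top 0 [(301, 472), (300, 494), (300, 538), (504, 542), (520, 540), (507, 542), (479, 517), 0]
top 40 [(323, 443), (417, 551), (436, 567), (538, 566), (500, 552), (483, 531), (478, 504), 0]
top 80 [0, (535, 593), (553, 595), (553, 590), (527, 556), 0, 0, 0]
top 120 [(571, 615), (558, 625), (589, 624), (558, 606), 0, 0, 0, 0]
top 160 [(587, 649), (615, 652), (607, 646), (580, 613), 0, 0, 0, 0]
scene -120 [0, 0, 0, 0, 0, (208, 259), (140, 264), (130, 227)]
scene -80 [(300, 425), (257, 434), (181, 461), (155, 233), (155, 280), (246, 282), (255, 265), 0]
scene -40 [(241, 469), (223, 491), (184, 502), (130, 518), (130, 534), (246, 534), (255, 498), 0]
scene 0 [(271, 470), (468, 491), (196, 532), (130, 533), (188, 533), (246, 283), (256, 265), (153, 180)]
scene 40 [0, (509, 528), (480, 531), 0, 0, (212, 262), (149, 265), (131, 190)]
scene 80 [0, (506, 526), (494, 506), 0, 0, (208, 254), (138, 264), (130, 196)]
scene 120 [0, (512, 517), 0, 0, 0, 0, 0, 0]
scene 160 [0, 0, 0, 0, 0, 0, 0, 0]
```

Run:
```python
from h import *
im,d,W=grab("scene")
L=W.reshape(-1,3);D=L[:,:2]-B;c,s=np.cos(BY),np.sin(BY);x=D@[c,s];y=D@[-s,c];z=L[:,2]
for y0 in range(-100,140,20):
    r=[]
    for x0 in range(-140,120,20):
        k=(x>x0)&(x<x0+20)&(y>y0)&(y<y0+20)&(z>292);r.append(int(np.percentile(z[k],3)) if k.sum()>3 else 0)
    print(y0,r)
```

```text
-100 [0, 0, 0, 0, 0, 0, 0, 0, 0, 0, 0, 0, 0]
-80 [0, 0, 0, 0, 0, 0, 0, 0, 0, 0, 0, 0, 0]
-60 [328, 305, 307, 0, 451, 0, 0, 0, 0, 0, 0, 0, 0]
-40 [296, 302, 295, 296, 426, 438, 449, 461, 471, 476, 0, 0, 0]
-20 [297, 419, 350, 304, 417, 499, 508, 456, 461, 470, 0, 0, 0]
0 [456, 463, 474, 490, 499, 514, 520, 530, 0, 0, 0, 0, 0]
20 [0, 0, 475, 487, 507, 527, 526, 0, 0, 0, 0, 0, 0]
40 [0, 0, 0, 486, 529, 0, 0, 0, 0, 0, 0, 0, 0]
60 [0, 0, 510, 489, 0, 0, 0, 0, 0, 0, 0, 0, 0]
80 [0, 0, 507, 495, 0, 0, 0, 0, 0, 0, 0, 0, 0]
100 [0, 0, 507, 0, 0, 0, 0, 0, 0, 0, 0, 0, 0]
120 [0, 0, 514, 0, 0, 0, 0, 0, 0, 0, 0, 0, 0]
```

```bash
cat >> h.py <<'E'
from scipy.spatial import cKDTree
def binf(P): d=P[...,:2]-B;c,s=np.cos(BY),np.sin(BY); return np.stack([d@[c,s],d@[-s,c],P[...,2]],-1)
def clear(shifts):
    A=[]
    for n in("scene","top"):
        W0=np.load(n+"0.npy"); im,d,W=grab(n)
        m=np.linalg.norm(W-W0,axis=-1)>20; m&=W[...,2]>110; A.append(binf(W[m]))
    A=np.vstack(A)
    # lid model points
    a=1.167; r,h,y=[],[],[]
    def pts(r,n,y):
        r,n,y=[q.ravel() for q in np.meshgrid(r,n,y)]
        return np.c_[100-r*np.cos(a)+n*np.sin(a),y,65+r*np.sin(a)+n*np.cos(a)]
    L=np.vstack([pts(np.arange(200,237,4),[0,4],np.arange(-40,41,5)),pts([197,200],np.arange(0,39,4),np.arange(-85,86,5)),pts(np.arange(0,200,5),[38],np.arange(-85,86,5)),pts(np.arange(0,200,5),np.arange(0,39,6),[-85,-82,82,85])])
    for s in shifts:
        d,i=cKDTree(A+np.array(s)).query(L); k=d.argsort()[:1]
        print("shift",s,"min",d[k].round(0),"lid pt",L[k].round(0),"arm pt",(A+np.array(s))[i[k]].round(0))
E
python3 - <<'E'
from h import *
clear([(0,0,0),(30,0,-40),(58,0,-77),(52,0,-77),(52,0,-110),(60,0,-110)])
E
```

```text
shift (0, 0, 0) min [52.] lid pt [[  7. -15. 282.]] arm pt [[-44. -14. 271.]]
shift (30, 0, -40) min [39.] lid pt [[ 23. -15. 246.]] arm pt [[-14. -14. 231.]]
shift (58, 0, -77) min [31.] lid pt [[ 14. -10. 267.]] arm pt [[-14. -10. 254.]]
shift (52, 0, -77) min [36.] lid pt [[ 14. -10. 267.]] arm pt [[-20. -10. 254.]]
shift (52, 0, -110) min [22.] lid pt [[ 11. -10. 284.]] arm pt [[ 12.  -9. 306.]]
shift (60, 0, -110) min [24.] lid pt [[  7. -20. 282.]] arm pt [[ -1. -18. 304.]]
```

Call:
{"method": "step_arm", "body": {"motion": [-1,0,4,0,0,0,40,-1,0,8,0,0,0,40,-1,0,10,0,0,0,40,-1,0,10,0,0,0,40,-1,0,10,0,0,0,40]}}

```text
time_s: 10.1
tcp_pos: [575.5, 143.1, 102.7]
tcp_rot: [-0.619, 0.745, 0.159, 0.189]
ft_force: [0.9, -0.3, -2.4]
opening: 0.578
finger_force: 62.2
```

Call:
{"method": "step_arm", "body": {"motion": [-2,0,10,0,0,0,40,-1,0,10,0,0,0,40,-1,0,10,0,0,0,40,-1,0,10,0,0,0,40,-1,0,9,0,0,0,40]}}

```text
time_s: 10.6
tcp_pos: [580.9, 171.2, 62.9]
tcp_rot: [-0.619, 0.745, 0.158, 0.189]
ft_force: [-0.2, -0.1, -2.4]
opening: 0.576
finger_force: 62.2
```

Run:
```python
from h import *
delta(tcpfor(33,0,4),tgt(BY,.5))
clear([(0,0,0),(0,0,-20),(0,0,-36),(-4,0,-36),(4,0,-36)])
```

```text
t 10.6 tcp [580.9 171.2  62.9] shift [17.1  0.1 31.5] turn [ 0.001 -0.002 -0.003]
q [ 0.29  0.49 -0.17 -0.65 -0.79 -0.03] f [-0.2 -0.1 -2.4]
shift (0, 0, 0) min [33.] lid pt [[ 14.  -5. 267.]] arm pt [[-17.  -7. 255.]]
shift (0, 0, -20) min [40.] lid pt [[ 11. -20. 284.]] arm pt [[ 12. -19. 324.]]
shift (0, 0, -36) min [24.] lid pt [[ 11. -20. 284.]] arm pt [[ 12. -19. 308.]]
shift (-4, 0, -36) min [25.] lid pt [[ 11. -20. 284.]] arm pt [[  8. -19. 308.]]
shift (4, 0, -36) min [25.] lid pt [[ 11. -20. 284.]] arm pt [[ 16. -19. 308.]]
```

Call:
{"method": "step_arm", "body": {"motion": [2,0,4,0,0,0,40,3,0,5,0,0,0,40,3,0,6,0,0,0,40,3,0,5,0,0,0,40,2,0,3,0,0,0,40]}}

```text
time_s: 11.2
tcp_pos: [580.5, 170.0, 36.5]
tcp_rot: [-0.619, 0.746, 0.158, 0.189]
ft_force: [0.2, -0.1, -2.7]
opening: 0.58
finger_force: 62.2
```

Call:
{"method": "step_arm", "body": {"motion": [1,0,2,0,0,0,40,0.5,0,1,0,0,0,40,0.5,0,1,0,0,0,40,0.5,0,1,0,0,0,40,0,0,0,0,0,0,40]}}

```text
time_s: 11.7
tcp_pos: [580.8, 170.5, 31.8]
tcp_rot: [-0.619, 0.745, 0.158, 0.189]
ft_force: [0.5, -0.1, -1.8]
opening: 0.576
finger_force: 62.2
```

Run:
```python
from h import *
delta(tcpfor(33,0,4),tgt(BY,.5))
clear([(0,0,0)])
```

```text
t 11.7 tcp [580.8 170.5  31.8] shift [1.6 0.2 4.4] turn [ 0.    -0.001 -0.002]
q [ 0.28  0.54 -0.18 -0.68 -0.74  0.02] f [ 0.5 -0.1 -1.8]
shift (0, 0, 0) min [27.] lid pt [[ 11. -25. 284.]] arm pt [[ 11. -24. 311.]]
```

Call:
{"method": "step_arm", "body": {"motion": [0.5,0,0.9,0,0,0,40,0.5,0,0.9,0,0,0,40,0.5,0,0.9,0,0,0,40,0,0,0,0,0,0,40,0,0,0,0,0,0,40]}}

```text
time_s: 12.3
tcp_pos: [580.7, 170.4, 28.6]
tcp_rot: [-0.619, 0.745, 0.158, 0.189]
ft_force: [-0.0, 0.2, -2.3]
opening: 0.577
finger_force: 62.2
```

Call:
{"method": "step_arm", "body": {"motion": [0.25,0,0.45,0,0,0,40,0.25,0,0.45,0,0,0,40,0,0,0,0,0,0,40,0,0,0,0,0,0,40,0,0,0,0,0,0,40]}}

```text
time_s: 12.8
tcp_pos: [580.8, 170.4, 27.7]
tcp_rot: [-0.619, 0.745, 0.158, 0.189]
ft_force: [-0.1, 0.3, -2.9]
opening: 0.578
finger_force: 62.2
```

Call:
{"method": "step_arm", "body": {"motion": [0.25,0,0.45,0,0,0,40,0.25,0,0.45,0,0,0,40,0,0,0,0,0,0,40,0,0,0,0,0,0,40,0,0,0,0,0,0,40]}}

```text
time_s: 13.3
tcp_pos: [580.8, 170.4, 27.1]
tcp_rot: [-0.619, 0.745, 0.158, 0.189]
ft_force: [-2.2, -1.4, 3.1]
opening: 0.577
finger_force: 62.7
```

Call:
{"method": "step_arm", "body": {"motion": [0.25,0,0.45,0,0,0,40,0,0,0,0,0,0,40,0,0,0,0,0,0,40,0,0,0,0,0,0,40,0,0,0,0,0,0,40]}}

```text
time_s: 13.8
tcp_pos: [580.8, 170.4, 27.1]
tcp_rot: [-0.62, 0.745, 0.158, 0.19]
ft_force: [-2.1, -3.1, 6.1]
opening: 0.576
finger_force: 63.3
```

The jar has touched down on the floor. Releasing.

Call:
{"method": "step_arm", "body": {"motion": [0,0,0,0,0,0,52,0,0,0,0,0,0,54,0,0,0,0,0,0,58,0,0,0,0,0,0,64,0,0,0,0,0,0,72]}}

```text
time_s: 14.3
tcp_pos: [580.8, 170.5, 25.9]
tcp_rot: [-0.619, 0.745, 0.158, 0.189]
ft_force: [-0.2, -0.4, -0.6]
opening: 0.849
finger_force: 0.0
```

Call:
{"method": "step_arm", "body": {"motion": [0,0,0,0,0,0,76,0,0,0,0,0,0,76,0,0,0,0,0,0,76,0,0,0,0,0,0,76,0,0,0,0,0,0,76]}}

```text
time_s: 14.8
tcp_pos: [580.8, 170.4, 26.1]
tcp_rot: [-0.619, 0.745, 0.158, 0.189]
ft_force: [0.5, 0.7, 0.1]
opening: 0.888
finger_force: 0.0
```

Run:
```python
from h import *
delta(tcpfor(33,0,80),tgt(BY,.5))
im,d,W=grab("scene"); cv2.imwrite("pics/s4.png",cv2.resize(im[100:320,300:500],(545,600)))
```

```text
t 14.8 tcp [580.8 170.4  26.1] shift [-37.5   0.3 -67.2] turn [ 0.    -0.001 -0.002]
q [ 0.28  0.55 -0.18 -0.69 -0.74  0.03] f [0.5 0.7 0.1]
```

View pics/s4.png

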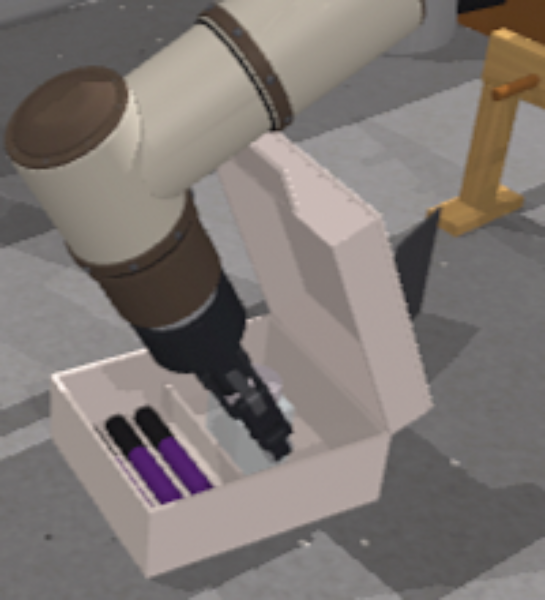

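The jar stands upright on the rear floor (about (245,435)), pads open and lid untouched. Backing out along the tool axis.

Call:
{"method": "step_arm", "body": {"motion": [0,0,-3,0,0,0,76,0,0,-6,0,0,0,76,0,0,-10,0,0,0,76,0,0,-16,0,0,0,76,0,0,-20,0,0,0,76]}}

```text
time_s: 15.35
tcp_pos: [575.8, 143.9, 75.5]
tcp_rot: [-0.619, 0.745, 0.158, 0.189]
ft_force: [0.5, 0.4, 0.1]
opening: 0.889
finger_force: 0.0
```

Call:
{"method": "step_arm", "body": {"motion": [0,0,-25,0,0,0,76,0,0,-25,0,0,0,76,0,0,-25,0,0,0,76,0,0,-25,0,0,0,76,0,0,-25,0,0,0,76]}}

```text
time_s: 15.85
tcp_pos: [564.9, 84.5, 186.6]
tcp_rot: [-0.619, 0.745, 0.158, 0.19]
ft_force: [0.2, -0.2, -0.6]
opening: 0.893
finger_force: 0.0
```

Call:
{"method": "step_arm", "body": {"motion": [0,0,-25,0,0,0,40,0,0,-25,0,0,0,30,0,0,-25,0,0,0,20,0,0,-25,0,0,0,10,0,0,-20,0,0,0,0], "grip_force": 20}}

```text
time_s: 16.35
tcp_pos: [554.5, 27.8, 292.6]
tcp_rot: [-0.619, 0.745, 0.157, 0.19]
ft_force: [-0.1, -0.8, 0.2]
opening: 0.033
finger_force: 0.0
```

Call:
{"method": "step_arm", "body": {"motion": [0,0,0,0,0.1,0,0,0,0,0,0,0.1,0,0,0,0,0,0,0.1,0,0,0,0,0,0,0.1,0,0,0,0,0,0,0.1,0,0]}}

```text
time_s: 16.85
tcp_pos: [554.7, 28.5, 291.8]
tcp_rot: [-0.639, 0.769, -0.002, -0.001]
ft_force: [0.0, 0.3, -0.5]
opening: 0.003
finger_force: 0.0
```

Run:
```python
from h import *
delta(binw(42,0,330),tgt(BY,0))
# jar and lid check
im,d,W=grab("top")
m=np.zeros((480,640),bool);m[150:235,200:335]=1
L=binf(W[m]);im_=im[m]
k=(L[:,2]>70)&(L[:,2]<90)&(L[:,0]>0)&(L[:,0]<98)&(abs(L[:,1])<80)
print("jar lid top",k.sum(),np.median(L[k],0) if k.sum() else 0)
```

```text
t 16.85 tcp [554.7  28.5 291.8] shift [-144.9    1.5  -38.9] turn [-0.002 -0.005 -0.003]
q [ 0.35  0.23 -0.07  0.01 -1.28 -0.53] f [ 0.   0.3 -0.5]
jar lid top 423 [29.51221897  1.3822279  80.28842813]
```

Call:
{"method": "step_arm", "body": {"motion": [0,0,-10,0,0,0,0,0,0,-15,0,0,0,0,0,0,-14,0,0,0,0,-15,0,0,0,0,0,0,-25,0,0,0,0,0,0]}}

```text
time_s: 17.4
tcp_pos: [562.3, 67.9, 330.3]
tcp_rot: [-0.638, 0.77, 0.0, 0.001]
ft_force: [-0.4, -0.0, -0.7]
opening: -0.0
finger_force: 0.0
```

Call:
{"method": "step_arm", "body": {"motion": [-30,1,0,0,0,0,0,-30,0,0,0,0,0,0,-25,0,0,0,0,0,0,-15,0,0,0,0,0,0,-5,0,0,0,0,0,0]}}

```text
time_s: 17.9
tcp_pos: [580.6, 173.1, 328.2]
tcp_rot: [-0.64, 0.769, 0.0, -0.001]
ft_force: [-0.5, -0.8, 0.1]
opening: -0.0
finger_force: 0.0
```

Call:
{"method": "step_arm", "body": {"motion": [0,0,8,0,0,0,0,0,0,14,0,0,0,0,0,0,14,0,0,0,0,0,0,10,0,0,0,0,0,0,5,0,0,0,0]}}

```text
time_s: 18.4
tcp_pos: [579.9, 170.9, 276.2]
tcp_rot: [-0.639, 0.769, 0.0, -0.002]
ft_force: [-0.1, -0.3, -1.5]
opening: 0.002
finger_force: 0.0
```

```bash
cat >> h.py <<'E'
def lipt(a,r=228,off=11): return binw(100-r*np.cos(a)+4*np.sin(a)+off,0,65+r*np.sin(a)+4*np.cos(a))
E
python3 - <<'E'
from h import *
delta(lipt(1.167),tgt(BY,0))
pts=[1.167]+list(np.arange(1.1,-.01,-.1))+[0]
prev=None
for a in pts:
    x=100-228*np.cos(a)+4*np.sin(a)+11;z=65+228*np.sin(a)+4*np.cos(a)
    if prev: print(round(a,2),"dx %.1f dz %.1f"%(prev[0]-x,prev[1]-z),"x %.0f z %.0f"%(x,z))
    prev=(x,z)
im,d,W=grab("scene"); cv2.imwrite("pics/s5.png",cv2.resize(im[60:280,300:500],(545,600)))
E
```

```text
t 18.4 tcp [579.9 170.9 276.2] shift [16.4  0.1 -0. ] turn [ 0.003 -0.003 -0.003]
q [ 0.55  0.33  0.03 -0.   -1.28 -0.74] f [-0.1 -0.3 -1.5]
1.1 dx 13.9 dz 6.2 x 11 z 270
1.0 dx 20.0 dz 11.0 x -9 z 259
0.9 dx 18.8 dz 12.9 x -28 z 246
0.8 dx 17.4 dz 14.7 x -45 z 231
0.7 dx 15.8 dz 16.4 x -61 z 215
0.6 dx 14.1 dz 17.9 x -75 z 197
0.5 dx 12.3 dz 19.2 x -87 z 178
0.4 dx 10.3 dz 20.3 x -97 z 157
0.3 dx 8.2 dz 21.3 x -106 z 136
0.2 dx 6.0 dz 22.0 x -112 z 114
0.1 dx 3.8 dz 22.5 x -115 z 92
-0.0 dx 1.5 dz 22.7 x -117 z 69
0 dx 0.0 dz -0.0 x -117 z 69
```

View pics/s5.png

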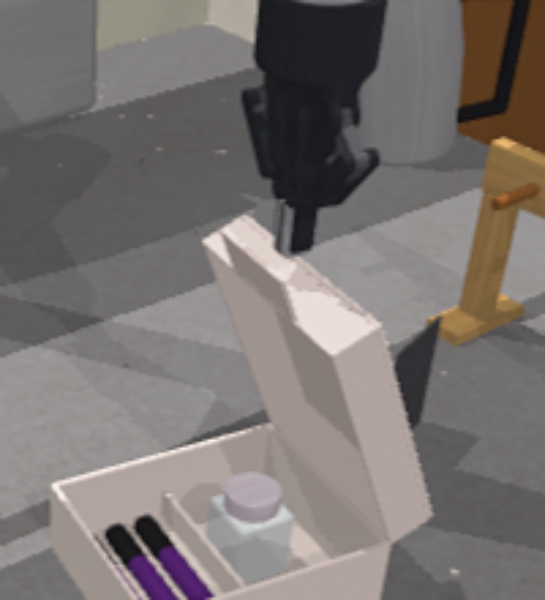

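The closed fingertips (300,240) are in the pocket behind the lip, and the jar stands upright at (250,520). Pushing the lip along its arc.

Call:
{"method": "step_arm", "body": {"motion": [5,0,0,0,0,0,0,5,0,0,0,0,0,0,5,0,0,0,0,0,0,3,0,1,0,0,0,0,3,0,1,0,0,0,0]}}

```text
time_s: 18.95
tcp_pos: [576.8, 151.3, 276.0]
tcp_rot: [-0.639, 0.769, 0.0, -0.0]
ft_force: [0.1, 2.0, 0.9]
opening: 0.001
finger_force: 0.8
```

Call:
{"method": "step_arm", "body": {"motion": [4,0,2,0,0,0,0,5,0,2,0,0,0,0,5,0,3,0,0,0,0,6,0,3,0,0,0,0,6,0,4,0,0,0,0]}}

```text
time_s: 19.45
tcp_pos: [571.9, 125.3, 261.3]
tcp_rot: [-0.639, 0.769, -0.0, -0.001]
ft_force: [0.4, 0.9, 1.2]
opening: -0.005
finger_force: 0.8
```

```bash
cat >> h.py <<'E'
def lidang():
    W=None
    im,d,W=grab("top"); L=binf(W[(im.min(-1)>90)]); L=L[(abs(abs(L[:,1])-65)<15)&(L[:,2]>100)&(L[:,0]>-110)&(L[:,0]<150)]
    b=max(((abs((L[:,0]-100)*np.sin(a)+(L[:,2]-65)*np.cos(a)-38)<2).sum(),a) for a in np.arange(0,1.3,.01)); return b
E
python3 - <<'E'
from h import *
s=delta(lipt(1.0),tgt(BY,0)); print(binf(s["tcp_pos"]),lidang())
E
```

```text
t 19.45 tcp [571.9 125.3 261.3] shift [4.  0.6 2.3] turn [ 0.001 -0.001 -0.002]
q [ 0.49  0.3  -0.04  0.   -1.23 -0.68] f [0.4 0.9 1.2]
[ -4.80305767  -0.56491683 261.30650742] (np.int64(764), np.float64(1.03))
```

Call:
{"method": "step_arm", "body": {"motion": [4.6,0,3,0,0,0,0,4.6,0,3,0,0,0,0,4.6,0,3,0,0,0,0,4.6,0,3,0,0,0,0,4.6,0,3,0,0,0,0]}}

```text
time_s: 20.0
tcp_pos: [567.4, 103.0, 245.9]
tcp_rot: [-0.639, 0.769, 0.0, -0.001]
ft_force: [0.3, 0.9, 0.1]
opening: 0.003
finger_force: 0.7
```

Call:
{"method": "step_arm", "body": {"motion": [5.3,0,4.3,0,0,0,0,5.2,0,4.4,0,0,0,0,5.1,0,4.5,0,0,0,0,5,0,4.7,0,0,0,0,4.9,0,4.8,0,0,0,0]}}

```text
time_s: 20.5
tcp_pos: [562.8, 77.7, 223.3]
tcp_rot: [-0.639, 0.769, 0.0, -0.001]
ft_force: [0.3, 1.9, 0.1]
opening: -0.0
finger_force: 0.7
```

Call:
{"method": "step_arm", "body": {"motion": [4.7,0,4.9,0,0,0,0,4.6,0,5.1,0,0,0,0,4.4,0,5.2,0,0,0,0,4.3,0,5.4,0,0,0,0,4.1,0,5.5,0,0,0,0]}}

```text
time_s: 21.0
tcp_pos: [558.8, 55.9, 197.3]
tcp_rot: [-0.639, 0.769, 0.0, -0.001]
ft_force: [0.4, 1.7, -0.1]
opening: -0.001
finger_force: 0.6
```

Run:
```python
from h import *
s=delta(lipt(.6),tgt(BY,0)); print(binf(s["tcp_pos"]),lidang())
```

```text
t 21.0 tcp [558.8  55.9 197.3] shift [-0.5  0.2  0.3] turn [ 0.001 -0.002 -0.002]
q [ 0.39  0.31 -0.2   0.   -1.07 -0.57] f [ 0.4  1.7 -0.1]
[-75.38361678  -0.24072654 197.3400401 ] (np.int64(1137), np.float64(0.62))
```

Call:
{"method": "step_arm", "body": {"motion": [3.8,0,5.7,0,0,0,0,3.7,0,5.8,0,0,0,0,3.5,0,5.8,0,0,0,0,3.4,0,5.9,0,0,0,0,3.2,0,6,0,0,0,0]}}

```text
time_s: 21.55
tcp_pos: [555.6, 38.6, 168.2]
tcp_rot: [-0.639, 0.769, -0.0, -0.001]
ft_force: [0.3, -0.1, 1.3]
opening: -0.003
finger_force: 0.6
```

Call:
{"method": "step_arm", "body": {"motion": [3,0,6.1,0,0,0,0,2.8,0,6.2,0,0,0,0,2.6,0,6.3,0,0,0,0,2.4,0,6.4,0,0,0,0,2.3,0,6.5,0,0,0,0]}}

```text
time_s: 22.05
tcp_pos: [553.0, 25.9, 136.5]
tcp_rot: [-0.639, 0.769, 0.0, -0.001]
ft_force: [1.0, -0.5, 1.3]
opening: 0.003
finger_force: 0.6
```

Call:
{"method": "step_arm", "body": {"motion": [2,0,6,0,0,0,0,1.7,0,6,0,0,0,0,1.5,0,5,0,0,0,0,1,0,4,0,0,0,0,0.7,0,4,0,0,0,0]}}

```text
time_s: 22.55
tcp_pos: [551.8, 19.2, 111.8]
tcp_rot: [-0.639, 0.769, 0.0, -0.001]
ft_force: [0.4, -0.1, 0.9]
opening: 0.004
finger_force: 0.5
```

Run:
```python
from h import *
s=delta(lipt(0.05),tgt(BY,0)); print(binf(s["tcp_pos"]),lidang())
```

```text
t 22.55 tcp [551.8  19.2 111.8] shift [ 3.7 -0.1 31.4] turn [ 0.002 -0.001 -0.002]
q [ 0.33  0.38 -0.33  0.   -0.86 -0.51] f [ 0.4 -0.1  0.9]
[-1.12754206e+02  4.18280434e-02  1.11787668e+02] (np.int64(902), np.float64(0.2))
```

Now the last part, slowly.

Call:
{"method": "step_arm", "body": {"motion": [0.7,0,4,0,0,0,0,0.6,0,4,0,0,0,0,0.6,0,4,0,0,0,0,0.5,0,4,0,0,0,0,0.5,0,4,0,0,0,0]}}

```text
time_s: 23.1
tcp_pos: [551.0, 16.2, 91.7]
tcp_rot: [-0.639, 0.769, 0.0, -0.001]
ft_force: [0.0, -1.2, 0.6]
opening: 0.003
finger_force: 0.5
```

Call:
{"method": "step_arm", "body": {"motion": [0.4,0,3,0,0,0,0,0.3,0,3,0,0,0,0,0.2,0,2,0,0,0,0,0.1,0,2,0,0,0,0,0.1,0,2,0,0,0,0]}}

```text
time_s: 23.6
tcp_pos: [551.0, 15.3, 80.0]
tcp_rot: [-0.639, 0.769, 0.0, -0.001]
ft_force: [-0.5, -0.9, 1.4]
opening: -0.0
finger_force: 0.5
```

Call:
{"method": "step_arm", "body": {"motion": [0,0,1.5,0,0,0,0,0,0,1.5,0,0,0,0,0,0,1,0,0,0,0,0,0,1,0,0,0,0,0,0,1,0,0,0,0]}}

```text
time_s: 24.1
tcp_pos: [551.0, 15.3, 74.1]
tcp_rot: [-0.639, 0.769, 0.0, -0.001]
ft_force: [-0.4, -1.2, 0.8]
opening: -0.004
finger_force: 0.5
```

Run:
```python
from h import *
s=delta(lipt(0.0),tgt(BY,0)); print(binf(s["tcp_pos"]),lidang())
```

```text
t 24.1 tcp [551.   15.3  74.1] shift [ 0.2 -0.1  5.1] turn [ 0.001 -0.001 -0.002]
q [ 0.32  0.43 -0.37  0.   -0.77 -0.51] f [-0.4 -1.2  0.8]
[-1.16757200e+02  4.73546387e-02  7.40741591e+01] (np.int64(1019), np.float64(0.03))
```

Call:
{"method": "step_arm", "body": {"motion": [0,0,1,0,0,0,0,0,0,1,0,0,0,0,0,0,0.8,0,0,0,0,0,0,0.7,0,0,0,0,0,0,0.7,0,0,0,0]}}

```text
time_s: 24.65
tcp_pos: [551.0, 15.2, 69.9]
tcp_rot: [-0.639, 0.769, 0.0, -0.001]
ft_force: [0.2, -1.2, 0.9]
opening: -0.002
finger_force: 0.5
```

Call:
{"method": "step_arm", "body": {"motion": [0,0,0.5,0,0,0,0,0,0,0.5,0,0,0,0,0,0,0.4,0,0,0,0,0,0,0,0,0,0,0,0,0,0,0,0,0,0]}}

```text
time_s: 25.15
tcp_pos: [551.1, 15.3, 69.0]
tcp_rot: [-0.639, 0.769, -0.0, -0.001]
ft_force: [-1.1, -0.9, 6.3]
opening: 0.001
finger_force: 2.7
```

Call:
{"method": "step_arm", "body": {"motion": [0,0,0.5,0,0,0,0,0,0,0.5,0,0,0,0,0,0,0,0,0,0,0,0,0,0,0,0,0,0,0,0,0,0,0,0,0]}}

```text
time_s: 25.65
tcp_pos: [551.1, 15.2, 68.9]
tcp_rot: [-0.64, 0.769, -0.0, -0.001]
ft_force: [-3.1, -0.6, 10.7]
opening: -0.002
finger_force: 5.2
```

Call:
{"method": "step_arm", "body": {"motion": [0,0,-2,0,0,0,0,0,0,-4,0,0,0,0,2,0,-10,0,0,0,0,4,0,-20,0,0,0,0,4,0,-25,0,0,0,0]}}

```text
time_s: 26.15
tcp_pos: [548.6, 5.2, 128.6]
tcp_rot: [-0.639, 0.769, 0.001, -0.002]
ft_force: [0.6, -1.1, -0.8]
opening: 0.003
finger_force: 0.0
```

Call:
{"method": "step_arm", "body": {"motion": [20,0,-25,0,0,0,0,30,0,-25,0,0,0,0,30,0,-20,0,0,0,0,20,0,-10,0,0,0,0,0,0,0,0,0,0,0]}}

```text
time_s: 26.65
tcp_pos: [531.6, -94.6, 211.1]
tcp_rot: [-0.638, 0.77, -0.001, 0.001]
ft_force: [0.4, 0.6, -0.1]
opening: -0.001
finger_force: 0.0
```

Run:
```python
from h import *
print(lidang(), robot.state()["time_s"])
for n in("scene","top"):
    im,d,W=grab(n); cv2.imwrite(f"pics/{n}6.png",im)
    if n=="top":
        L=binf(W[(im.min(-1)>120)]); L=L[(L[:,2]>85)&(L[:,2]<120)&(abs(L[:,1])<80)&(L[:,0]>20)&(L[:,0]<95)]; print("lid top z",np.median(L[:,2]),len(L))
        D=np.load("top0.npy")
cv2.imwrite("pics/f.png",cv2.imread("pics/scene6.png"))
```

```text
(np.int64(750), np.float64(0.02)) 26.7
lid top z 104.5217020390845 1605
```

View pics/f.png

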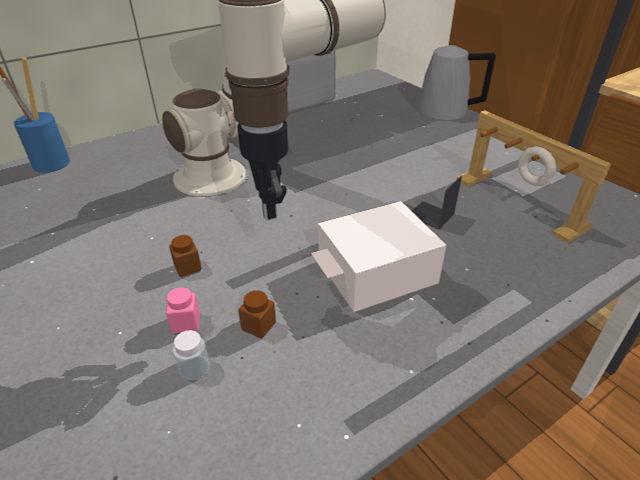

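The lid is fully closed (380,250). The bystanders stand where they were and the arm is clear, so I'm handing in.

```bash
python3 -c "
from rig import robot
print(robot.hand_in())"
```

```text
the job is handed in; nothing more can be done
None
```

The square jar is upright on the rear compartment floor, released while the lid was open, and the lid was then lowered gently until it closed; the job was handed in at about 27 s, with the round jar and bookend untouched.

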